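# Charge a grinding jar with milling balls by scoop

## Robot

A 6-joint arm with a two-finger parallel gripper is mounted at the origin on the work surface. World frame = base frame: x ahead of the robot, y to its left, z up, the work surface at z = 0. Lengths are in m, angles in rad, forces in N, time in s.
With the tool pointing down it reaches from about 0.375 to 0.925 m from the base axis. Payload 5.7 kg.
Tool frame: the origin (TCP) lies midway between the tips of the shut fingers; the grasp point (between the pads) lies 19 mm behind it; z points along the fingers, y is the line along which they close (so a half turn about z gives the same grasp; the last joint's range is limited). The gripper opens to 88 mm and grips with 3 to 60 N. Pads are 20 mm wide; open, the fingers measure 115 mm over their backs; the gripper's body (75 mm by 178 mm) begins 61 mm behind the grasp point.
Start: joints at [-1.302, 0.359, 1.51, -0, 1.272, -0.115], TCP at [0.225, -0.556, 0.223] pointing down, gripper open.
Joint ranges: [-2.97, 2.97], [-1.01, 2.36], [0.21, 2.38], [-0.96, 4.11], [0.2, 2.71], [-2.98, 2.98]. Speed limits (rad/s): [2.39, 2.39, 3.14, 3.14, 3.14, 3.14].

## Interface

Orientations are given as a unit quaternion [x, y, z, w].
In Python, from bench import move_ptp, servo_line, goto_joints, move_gripper, sleep, inverse_kinematics, capture, PlanningError, close_job, spot_in, silhouettes, current_clock, current_joint_pos, current_qvel, current_joint_torque, current_position, current_orientation, current_force, current_torque, current_finger_gap, current_grip_force gives the robot as it stands. Calls block until the motion is done:
- move_ptp(position, orientation): joint-space move of the TCP to a pose.
- servo_line(position, orientation=None, rate=0.15, contact_N=None): straight line of the TCP; orientation=None keeps the orientation; rate is the mean speed in m/s. With contact_N (N) it stops when the force on the tool has changed by that much, and returns True; else False.
- goto_joints(angles): joint-space move.
- move_gripper(opening): finger opening in m; the grip force is fixed at half the most; returns when the fingers have stopped.
- sleep(seconds).
- inverse_kinematics(position, orientation): joint angles nearest the present ones, or None.
- capture(name): name is "scene" or "top" or "wrist"; returns a dict with "image" (420x560x3 uint8, blue, green, red), "range_z" (420x560 float32, m along the optical axis (not along the pixel's ray), 0 where there is no reading), "intrinsics" (3x3 intrinsics, pixels), "R" (3x3) and "t" (3): a world point X has camera coordinates R X + t. Camera axes: x right, y down, z forward; pixel columns grow to the right and rows downward; lengths in m; the calibration is good to about 2 mm. A picture is of the moment at which its call begins.
A pose or a line that the arm cannot do raises PlanningError and nothing moves.
- close_job(): hands the job in; it is judged then, once.
Trained networks look in the newest picture that a camera, given by its name, has taken for a name from the list of things; names that differ only in an ending like _2 or _b are one class to them, and where a whole thing is asked for, a point or a joint stands for the part that bears it (a point fixed in the world has none). Each returns a list of dicts, best first, with "conf" (0 to 1); they miss things now and then, are a little off and sometimes report something else, mostly with a low value. They report only what shows in the picture. A call takes as long as a camera call. They do not tell look-alikes from the thing itself.
- spot_in(camera, query): "xy" ([column, row] in pixels, amid what is visible of it).
- silhouettes(camera, query): "region" (420x560 bool, what is visible of it) and "xy" ([column, row] in pixels, amid what is visible of it).
Readings, each from a call of its own:
- current_clock(): time.
- current_joint_pos(): joint angles.
- current_qvel(): joint speeds.
- current_joint_torque(): joint torques, N m.
- current_position(): TCP position.
- current_orientation(): TCP orientation.
- current_force(): force on the tool from outside, world axes, zero at the start.
- current_torque(): the same for the moment, N m.
- current_finger_gap(): finger opening in m.
- current_grip_force(): force on a finger pad.
Only numpy, scipy, OpenCV 4.12 (cv2) and the standard library are available. Lean on these libraries where they do the work, as an engineer would, in place of code of your own. Each camera call takes 0.05 s, during which the arm holds its last target. There are 200 camera calls.

## Task

Pull the scoop out from under its clear cover by its bowl and set it down flat on the bench, then take it again by its handle and use it to scoop white grinding balls out of the black tray and tip at least three of the five into the steel jar. Any balls not in the jar must be in the tray; finish with the scoop lying flat, right way up, on the bench and let go. Do not touch the balls with the fingers, and leave the jar and the other things standing where they are.

Things in the scene. Friction and masses are not known exactly. Their poses are not given: they have to be found in the camera images.
- scoop: Blue plastic scoop, black handle, 110 g. Origin: centre of the underside of its flat floor, z up, open nose at -x, handle to +x. Floor 85 long (x -42.5 to 42.5), 56 wide, 1.6 thick. Sides 33 high, 2.5 thick, from x = -24.5 to the back wall at 42.5; outside width 56, inside 51; the front 18 of the floor has no sides. Starts flat on the bench, handle under the cover, bowl outside.
- scoop_grip (a point): Point to hold the scoop's handle by, on its centre line, 85 mm to +x of and 50 mm above the scoop's origin. The handle is straight and horizontal, 16 mm wide (y), 14 mm high, from x = 50.5 to 134.5 mm, joined to the bowl's back by a neck.
- scoop_nose (a point): Middle of the underside of the scoop's front edge, 42.5 mm before (-x) the scoop's origin.
- cover: Clear acrylic dust cover with a blue strip over its mouth, fixed: sides, back and roof, open only towards its -x. Origin: bench point under the parked scoop's origin; the parked scoop's axes lie along the cover's. It spans x = 56 to 150 mm, 56 mm wide (48 inside; flanges 82), top 75 mm, roof underside 66 mm up. The handle is free after drawing the scoop 85 mm along -x.
- cover_in (a point): Point inside the cover where the scoop's grip point is at the start: 85 mm along +x from the cover's origin, 50 mm up.
- tray: Narrow black tray, fixed, 178 mm long (x), 72 wide (y), 26 high; walls 4 mm (inside 170 x 64), floor 4 mm thick. Origin: centre of the underside, z up. The balls start in its -x half (nearer the robot), x = -80 to -20 mm; the +x half is empty and takes the scoop's bowl, with 4 mm to spare each side and the handle passing over the end wall.
- ball1_center (a point): Centre of ball 1 of five alike white ceramic grinding balls, 16 mm diameter, 13 g, lying loose in the tray.
- ball2_center (a point): Centre of ball 2 of five alike white ceramic grinding balls, 16 mm diameter, 13 g, lying loose in the tray.
- ball3_center (a point): Centre of ball 3 of five alike white ceramic grinding balls, 16 mm diameter, 13 g, lying loose in the tray.
- ball4_center (a point): Centre of ball 4 of five alike white ceramic grinding balls, 16 mm diameter, 13 g, lying loose in the tray.
- ball5_center (a point): Centre of ball 5 of five alike white ceramic grinding balls, 16 mm diameter, 13 g, lying loose in the tray.
- jar: Open round steel grinding jar with a dark band, loose, 1.4 kg, 100 mm outside and 88 mm inside diameter, 75 mm high, floor 10 mm thick. Origin: centre of its underside, z up.
- tube_rack: Bystander: orange tube rack, 60 x 110 mm, 42 mm high with its caps. Origin: centre of the underside.
- jar_mid (a point): Point on the jar's axis, 35 mm above its underside.
- jar_lid: Bystander: steel lid of the jar lying on the bench, 100 mm diameter, 12 mm thick with a 40 mm knob up to 20 mm. Origin: centre of the underside.
- bottle: Bystander: white bottle with a blue cap, 60 mm diameter, 130 mm high. Origin: centre of the underside.
Mind the look-alikes: they are no part of the job. What is shaped like the cover but turquoise or yellow is not meant.

How it is judged:
On the way, in this order (a step that is already met when the one before it is completed fails the run):
1. the scoop is out from under the cover, standing flat on the bench and let go (horizontal distance between scoop_grip and cover_in above 0.07 m and height (world z) of scoop below 0.007 m and angle between scoop's own z axis and vertical below 0.08 rad and contact force between the fingers and scoop below 0.3 N), for 0.2 s.
2. at least one ball rides in the scoop, lifted clear above the tray (height (world z) of scoop above 0.045 m and ((x of ball1_center in the frame of scoop between -0.044 and 0.044 m and y of ball1_center in the frame of scoop between -0.028 and 0.028 m and z of ball1_center in the frame of scoop between 0 and 0.045 m) or (x of ball2_center in the frame of scoop between -0.044 and 0.044 m and y of ball2_center in the frame of scoop between -0.028 and 0.028 m and z of ball2_center in the frame of scoop between 0 and 0.045 m) or (x of ball3_center in the frame of scoop between -0.044 and 0.044 m and y of ball3_center in the frame of scoop between -0.028 and 0.028 m and z of ball3_center in the frame of scoop between 0 and 0.045 m) or (x of ball4_center in the frame of scoop between -0.044 and 0.044 m and y of ball4_center in the frame of scoop between -0.028 and 0.028 m and z of ball4_center in the frame of scoop between 0 and 0.045 m) or (x of ball5_center in the frame of scoop between -0.044 and 0.044 m and y of ball5_center in the frame of scoop between -0.028 and 0.028 m and z of ball5_center in the frame of scoop between 0 and 0.045 m))), for 0.2 s.
At the end, for the whole second after the job is handed in: At least three balls inside the jar, below its rim; every other ball in jar or tray; scoop flat and right way up on the bench (underside within 7 mm, tilt under 0.08 rad), at rest; jar upright (0.05 rad), moved under 40 mm; rack, lid and bottle moved under 30 mm ((distance between each of ball1_center, ball2_center, ball3_center and jar_mid below 0.048 m or distance between each of ball1_center, ball2_center, ball4_center and jar_mid below 0.048 m or distance between each of ball1_center, ball2_center, ball5_center and jar_mid below 0.048 m or distance between each of ball1_center, ball3_center, ball4_center and jar_mid below 0.048 m or distance between each of ball1_center, ball3_center, ball5_center and jar_mid below 0.048 m or distance between each of ball1_center, ball4_center, ball5_center and jar_mid below 0.048 m or distance between each of ball2_center, ball3_center, ball4_center and jar_mid below 0.048 m or distance between each of ball2_center, ball3_center, ball5_center and jar_mid below 0.048 m or distance between each of ball2_center, ball4_center, ball5_center and jar_mid below 0.048 m or distance between each of ball3_center, ball4_center, ball5_center and jar_mid below 0.048 m) and (distance between ball1_center and jar_mid below 0.048 m or (x of ball1_center in the frame of tray between -0.087 and 0.087 m and y of ball1_center in the frame of tray between -0.034 and 0.034 m and z of ball1_center in the frame of tray between 0 and 0.03 m)) and (distance between ball2_center and jar_mid below 0.048 m or (x of ball2_center in the frame of tray between -0.087 and 0.087 m and y of ball2_center in the frame of tray between -0.034 and 0.034 m and z of ball2_center in the frame of tray between 0 and 0.03 m)) and (distance between ball3_center and jar_mid below 0.048 m or (x of ball3_center in the frame of tray between -0.087 and 0.087 m and y of ball3_center in the frame of tray between -0.034 and 0.034 m and z of ball3_center in the frame of tray between 0 and 0.03 m)) and (distance between ball4_center and jar_mid below 0.048 m or (x of ball4_center in the frame of tray between -0.087 and 0.087 m and y of ball4_center in the frame of tray between -0.034 and 0.034 m and z of ball4_center in the frame of tray between 0 and 0.03 m)) and (distance between ball5_center and jar_mid below 0.048 m or (x of ball5_center in the frame of tray between -0.087 and 0.087 m and y of ball5_center in the frame of tray between -0.034 and 0.034 m and z of ball5_center in the frame of tray between 0 and 0.03 m)) and height (world z) of scoop below 0.007 m and angle between scoop's own z axis and vertical below 0.08 rad and linear speed of scoop below 0.02 m/s and angle between jar's own z axis and vertical below 0.05 rad and distance of jar from where it was at the start of the episode below 0.04 m and distance of each of tube_rack, jar_lid, bottle from where it was at the start of the episode below 0.03 m); the robot touches nothing.
It fails at once if a ball is handled with the fingers instead of the scoop (contact force between the fingers and ball1 above 1 N or contact force between the fingers and ball2 above 1 N or contact force between the fingers and ball3 above 1 N or contact force between the fingers and ball4 above 1 N or contact force between the fingers and ball5 above 1 N).
It fails at once if the jar is tipped over or pushed more than 40 mm (angle between jar's own z axis and vertical above 0.35 rad or distance of jar from where it was at the start of the episode above 0.04 m).
It fails at once if the tube rack, jar lid or bottle is moved more than 30 mm (distance of any of tube_rack, jar_lid, bottle from where it was at the start of the episode above 0.03 m).
It also fails if it takes over 72 s, if anything falls off the work surface, if the arm or the gripper's body presses on something with over 40 N, if the wrist force passes 120 N, or if a joint passes its speed limit or range.

## Working session

There is one attempt and no reset: what is moved stays moved. The work goes in short steps, each a Python script; the robot and the scene stay as the last script left them, time stands still between calls to the robot, and variables do not carry over. Pictures are saved under pics/ and viewed, at most 10 in all, crops included, and the job is handed in when it is done.

```bash
ls; mkdir -p pics
cat > h.py <<'E'
import numpy as np, cv2
from bench import *
def cap(n): return capture(n)
def px2w(c,uv,z=None):
    """pixel -> world; with z: intersect plane, else depth"""
    K,R,t=np.array(c["intrinsics"]),np.array(c["R"]),np.array(c["t"])
    uv=np.atleast_2d(np.asarray(uv,float))
    ray=np.c_[uv,np.ones(len(uv))]@np.linalg.inv(K).T
    if z is None:
        d=c["range_z"][uv[:,1].round().astype(int),uv[:,0].round().astype(int)]
        return (ray*d[:,None]-t)@R
    C=-R.T@t; D=ray@R
    return C+D*((z-C[2])/D[:,2])[:,None]
def w2px(c,X):
    p=(np.atleast_2d(X)@np.array(c["R"]).T+c["t"])@np.array(c["intrinsics"]).T
    return p[:,:2]/p[:,2:]
E
python3 - <<'E'
from h import *
for n in ("scene","top"):
    c=cap(n); cv2.imwrite(f"pics/{n}0.png",c["image"])
    print(n,(-c["R"].T@c["t"]).round(3), c["R"][2].round(2))
    for q in ("scoop","cover","tray","jar","ball1_center","tube_rack","jar_lid","bottle"):
        print(q,[(round(d["conf"],2),np.round(d["xy"]).tolist(),px2w(c,d["xy"])[0].round(3).tolist()) for d in silhouettes(n,q)])
E
```

```text
pics
scene [ 1.413 -0.457  0.756] [-0.72  0.37 -0.58]
scoop [(0.55, [345.0, 207.0], [0.55, 0.226, 0.002])]
cover [(0.97, [367.0, 215.0], [0.689, 0.201, 0.068]), (0.97, [370.0, 171.0], [0.478, 0.371, 0.066])]
tray [(0.85, [287.0, 214.0], [0.499, 0.034, 0.005])]
jar [(0.77, [211.0, 233.0], [0.567, -0.24, 0.074])]
ball1_center []
tube_rack [(0.75, [134.0, 263.0], [0.544, -0.451, 0.03])]
jar_lid [(0.68, [301.0, 265.0], [0.745, -0.052, 0.022])]
bottle [(0.83, [397.0, 180.0], [0.586, 0.398, 0.079])]
top [0.425 0.005 1.39 ] [ 0.09  0.   -1.  ]
scoop [(0.75, [208.0, 205.0], [0.561, 0.212, -0.0])]
cover [(0.88, [151.0, 128.0], [0.758, 0.358, 0.073]), (0.71, [205.0, 170.0], [0.647, 0.212, 0.071]), (0.66, [140.0, 253.0], [0.426, 0.376, 0.072])]
tray [(0.64, [270.0, 222.0], [0.513, 0.038, -0.0])]
jar [(0.72, [372.0, 219.0], [0.522, -0.237, 0.038])]
ball1_center []
tube_rack [(0.92, [451.0, 222.0], [0.516, -0.453, 0.029]), (0.74, [268.0, 222.0], [0.515, 0.043, 0.002])]
jar_lid [(0.73, [302.0, 145.0], [0.728, -0.046, 0.02])]
bottle [(0.57, [130.0, 203.0], [0.553, 0.398, 0.108])]
```

View pics/scene0.png

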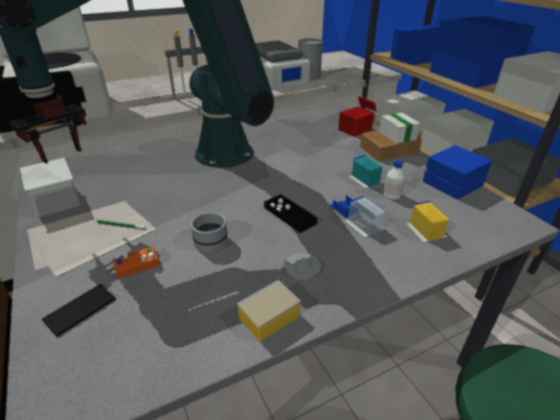

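View pics/top0.png

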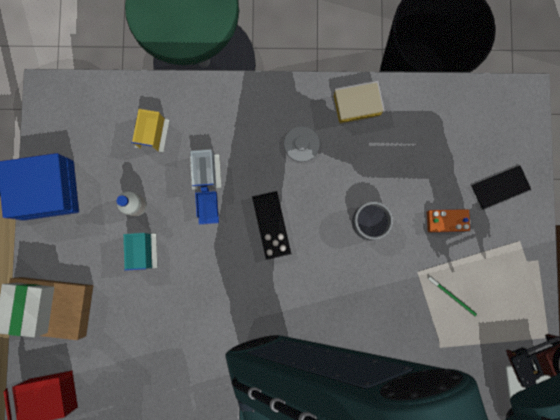

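The scene picture shows the clear cover at (367,215) with the blue scoop at (347,207), tray at (288,212), jar at (210,230), rack at (135,262), lid at (302,265) and bottle at (396,180).
In the top picture these are: scoop (207,205), cover (204,170), tray with balls at its lower end (272,225), jar (373,220), rack (449,220), lid (302,145), bottle (128,203).
Candidates for the cover are turquoise (140,252 top), yellow (149,130 top) and clear (204,170 top). I choose the clear one, which has the blue scoop in front of it. Other blue things are the box at (38,187) and the bottle cap, neither of them the scoop. Next is a close check with the wrist camera.

```bash
cat >> h.py <<'E'
from scipy.spatial.transform import Rotation as Ro
def ori(yaw,pitch=0.):
    """tool down, tool x along -(scoop x)?: frame of scoop (yaw, then pitch about scoop y; pitch>0 nose up) times fixed tool-down"""
    return (Ro.from_euler('z',yaw)*Ro.from_euler('y',pitch)*FLIP)
FLIP=Ro.from_quat([1,0,0,0])
E
python3 - <<'E'
from h import *
c=cap("wrist"); T=current_position(); Rt=Ro.from_quat(current_orientation())
C=-c["R"].T@c["t"]; print("cam in tool",Rt.inv().apply(C-T).round(3),"axis",Rt.inv().apply(c["R"][2]).round(2), c["intrinsics"][0][0])
for f in ([1,0,0,0],[0,1,0,0]):
  for p in ((0.56,0.21,0.3),(0.5,0.04,0.3)): print(f,p,np.round(inverse_kinematics(p,f),2))
for pit in (.35,.25,-.5,-.9):
  for f in ([1,0,0,0],[0,1,0,0]):
   for p in ((.57,.04,.05),(.62,-.237,.2)):
    q=inverse_kinematics(p,(Ro.from_euler('y',pit)*Ro.from_quat(f)).as_quat()); print(pit,f,p,None if q is None else np.round(q,2))
E
```

```text
cam in tool [ 0.071 -0.001 -0.161] axis [-0.26 -0.    0.97] 292.3136276576841
[1, 0, 0, 0] (0.56, 0.21, 0.3) [ 0.24  0.3   1.41 -0.    1.44  1.81]
[1, 0, 0, 0] (0.5, 0.04, 0.3) [-0.06  0.15  1.6  -0.    1.39  1.51]
[0, 1, 0, 0] (0.56, 0.21, 0.3) [ 0.24  0.3   1.41 -0.    1.44 -1.33]
[0, 1, 0, 0] (0.5, 0.04, 0.3) [-0.06  0.15  1.6  -0.    1.39 -1.63]
0.35 [1, 0, 0, 0] (0.57, 0.04, 0.05) [-0.04  0.7   1.44 -0.01  1.36  1.54]
0.35 [1, 0, 0, 0] (0.62, -0.237, 0.2) [-0.39  0.67  1.09 -0.13  1.71  1.18]
0.35 [0, 1, 0, 0] (0.57, 0.04, 0.05) [-0.04  0.7   1.44 -0.01  1.36 -1.61]
0.35 [0, 1, 0, 0] (0.62, -0.237, 0.2) [-0.39  0.67  1.09 -0.13  1.71 -1.96]
0.25 [1, 0, 0, 0] (0.57, 0.04, 0.05) [-0.04  0.64  1.52 -0.01  1.22  1.53]
0.25 [1, 0, 0, 0] (0.62, -0.237, 0.2) [-0.41  0.61  1.17 -0.1   1.59  1.17]
0.25 [0, 1, 0, 0] (0.57, 0.04, 0.05) [-0.04  0.64  1.52 -0.01  1.22 -1.61]
0.25 [0, 1, 0, 0] (0.62, -0.237, 0.2) [-0.41  0.61  1.17 -0.1   1.59 -1.97]
-0.5 [1, 0, 0, 0] (0.57, 0.04, 0.05) None
-0.5 [1, 0, 0, 0] (0.62, -0.237, 0.2) [-0.64  0.29  1.81  0.47  0.68  0.62]
-0.5 [0, 1, 0, 0] (0.57, 0.04, 0.05) None
-0.5 [0, 1, 0, 0] (0.62, -0.237, 0.2) [-0.64  0.29  1.81  0.47  0.68 -2.52]
-0.9 [1, 0, 0, 0] (0.57, 0.04, 0.05) None
-0.9 [1, 0, 0, 0] (0.62, -0.237, 0.2) [-0.81  0.34  2.11  1.61  0.6  -0.62]
-0.9 [0, 1, 0, 0] (0.57, 0.04, 0.05) None
-0.9 [0, 1, 0, 0] (0.62, -0.237, 0.2) [-0.81  0.34  2.11  1.61  0.6   2.52]
```

Run:
```python
from h import *
import pickle
q=ori(0).as_quat()
S={}
for n,p in (("jar",(0.58,-0.237,0.30)),("tray",(0.57,0.04,0.30)),("scoopA",(0.58,0.18,0.30)),("scoopB",(0.66,0.23,0.30))):
    move_ptp(p,q); sleep(.2); c=cap("wrist"); S[n]=c
    cv2.imwrite(f"pics/w_{n}.png",c["image"])
    c["nets"]={o:[(d["conf"],d["xy"],d["region"]) for d in silhouettes("wrist",o)] for o in {"jar":["jar"],"tray":["tray","ball1_center"]}.get(n,["scoop","cover"])}
    for o,l in c["nets"].items(): print(n,o,[(round(a,2),np.round(b).tolist(),px2w(c,b)[0].round(4).tolist()) for a,b,_ in l])
pickle.dump(S,open("S.pkl","wb")); print(current_clock())
m=[cv2.resize(S[n]["image"],(400,300)) for n in ("jar","tray","scoopA","scoopB")]
cv2.imwrite("pics/mos.png",np.vstack([np.hstack(m[:2]),np.hstack(m[2:])]))
```

```text
jar jar [(0.58, [277.0, 227.0], [0.5099, -0.2356, 0.0371])]
tray tray [(0.66, [281.0, 211.0], [0.5167, 0.0346, 0.0034])]
tray ball1_center [(0.44, [300.0, 256.0], [0.4459, 0.0026, 0.0199])]
scoopA scoop [(0.92, [251.0, 196.0], [0.5524, 0.2221, 0.0017])]
scoopA cover [(0.82, [246.0, 127.0], [0.6572, 0.2197, 0.0693]), (0.82, [129.0, 42.0], [0.755, 0.3573, 0.0707]), (0.81, [140.0, 258.0], [0.4746, 0.3791, 0.0692])]
scoopB scoop [(0.61, [287.0, 244.0], [0.5468, 0.214, -0.0002])]
scoopB cover [(0.82, [186.0, 338.0], [0.4161, 0.3743, 0.0691]), (0.75, [279.0, 181.0], [0.6652, 0.2277, 0.0698]), (0.75, [174.0, 104.0], [0.7639, 0.3607, 0.0687])]
6.225
```

View pics/mos.png

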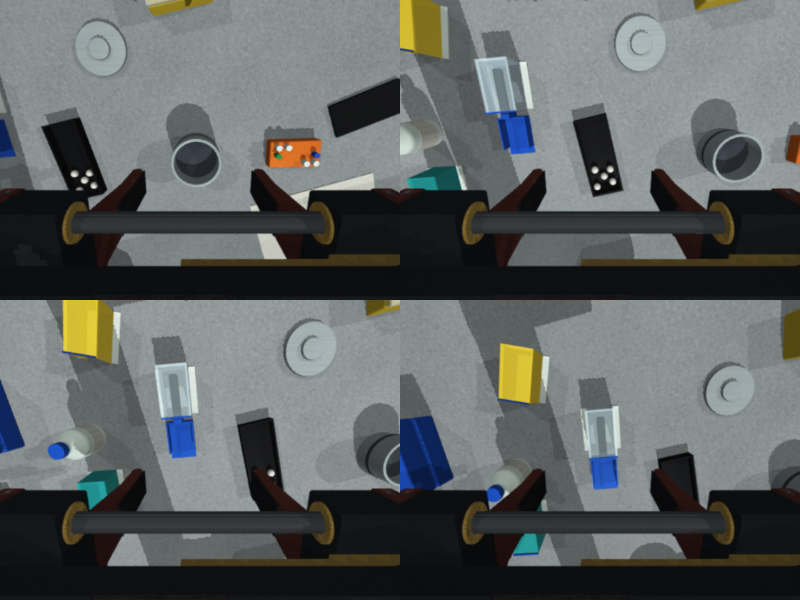

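Mosaic (resized views): clear cover with black handle inside and blue scoop bowl in front at (180,437) lower left / (605,472) lower right. The tray is at (597,150) with five balls at its near end, and the jar at (196,160) upper left. The choice is confirmed, so I fit the poses.

```bash
cat > fit.py <<'E'
from h import *
import pickle
def cloud(c,mask,zlo,zhi):
    v,u=np.nonzero(mask&(c["range_z"]>0)); X=px2w(c,np.c_[u,v]); k=(X[:,2]>zlo)&(X[:,2]<zhi); return X[k],np.c_[u,v][k]
def rect(X):
    (cx,cy),(w,h),a=cv2.minAreaRect((X[:,:2]*1000).astype(np.float32))
    a=np.deg2rad(a)
    if w<h: w,h,a=h,w,a+np.pi/2
    a=(a+np.pi/2)%np.pi-np.pi/2   # long axis direction
    return np.round([cx/1000,cy/1000,w,h,a],4)
def blue(c):
    h=cv2.cvtColor(c["image"],cv2.COLOR_BGR2HSV); return (h[...,0]>105)&(h[...,0]<130)&(h[...,1]>140)&(h[...,2]>50)
def near(c,xy,r,z=0.):
    v,u=np.mgrid[:420,:560]; P=px2w(c,np.c_[u.ravel(),v.ravel()],z); return (np.hypot(P[:,0]-xy[0],P[:,1]-xy[1])<r).reshape(420,560)
def big(m):
    n,l,s,_=cv2.connectedComponentsWithStats(m.astype(np.uint8)); return l==1+np.argmax(s[1:,4])
E
python3 - <<'E'
from fit import *
S=pickle.load(open("S.pkl","rb"))
for n in ("tray","scoopA","scoopB"):
    c=S[n]; b=big(blue(c)&near(c,(.56,.215),.1))
    X,_=cloud(c,b,-.01,.045); print(n,"scoop all",rect(X),len(X))
    R_,_=cloud(c,b,.028,.04); print("  rims",rect(R_),len(R_),np.median(R_[:,2]).round(4)); F,_=cloud(c,b,-.01,.006); print("  floor",rect(F),np.median(F[:,2]).round(4))
    H,_=cloud(c,b,.045,.09); print("  strip",rect(H) if len(H)>5 else None,len(H))
for n in ("jar","tray"):
    c=S[n]; g=c["image"].max(2)
    for z0 in (0.,):
        m=big((g<60)&near(c,(.52,.036),.12)); m=cv2.morphologyEx(m.astype(np.uint8),cv2.MORPH_CLOSE,np.ones((9,9)))>0
        X,_=cloud(c,m,.02,.032); Y,_=cloud(c,m,-.01,.012)
        print(n,"tray rim",rect(X),len(X),"floor",rect(Y),np.median(Y[:,2]).round(4))
    w=(c["image"].min(2)>120)&near(c,(.46,.03),.08)&(cv2.dilate(m.astype(np.uint8),np.ones((3,3)))>0)
    k,l,s,ce=cv2.connectedComponentsWithStats(w.astype(np.uint8)); print(" balls",[(s[i,4],px2w(c,ce[i],.012)[0].round(3)[:2].tolist()) for i in range(1,k) if s[i,4]>8])
for n in ("jar","tray"):
    c=S[n]; r=max(c["nets"].get("jar",[(0,0,near(c,(.54,-.237),.08))]),key=lambda a:a[0])[2] if n=="jar" else near(c,(.54,-.237),.09)
    X,uv=cloud(c,r,.068,.082); print("jar",len(X),X.max(0).round(3),X.min(0).round(3)); (a,b),rr=cv2.minEnclosingCircle((X[:,:2]*1000).astype(np.float32)); print(round(a,1),round(b,1),round(rr,1))
E
```

```text
tray scoop all [ 0.5582  0.2358 98.1538 96.4251 -1.4943] 2227
  rims [5.67600e-01 2.16300e-01 7.63051e+01 5.75180e+01 7.57000e-02] 334 0.0322
  floor [ 0.5582  0.236  97.7002 96.4251 -1.4943] 0.0014
  strip [ 0.6037  0.2191 56.129  15.7067 -1.4823] 229
scoopA scoop all [5.58000e-01 2.18500e-01 9.31783e+01 6.17974e+01 8.27000e-02] 1845
  rims [ 0.565   0.2161 71.0191 55.7977  0.0767] 210 0.0325
  floor [ 0.5556  0.2199 89.8576 59.2628  0.1218] 0.0011
  strip [ 0.6034  0.2195 54.2857 15.6097 -1.4912] 202
scoopB scoop all [5.53000e-01 2.17100e-01 8.39828e+01 5.80441e+01 8.36000e-02] 1390
  rims [ 0.5622  0.2164 65.5638 55.0378  0.0812] 141 0.0324
  floor [ 0.5473  0.2169 72.1126 57.0461  0.1061] 0.001
  strip [ 0.6033  0.2198 54.4763 15.8484 -1.4845] 174
jar tray rim [5.079000e-01 3.760000e-02 1.765091e+02 7.514740e+01 2.329000e-01] 1155 floor [5.076000e-01 4.790000e-02 1.764499e+02 9.753530e+01 2.117000e-01] 0.0041
 balls [(np.int32(56), [0.475, 0.015]), (np.int32(67), [0.474, 0.049]), (np.int32(67), [0.458, 0.028]), (np.int32(55), [0.445, 0.008]), (np.int32(16), [0.437, 0.043])]
tray tray rim [5.080000e-01 3.810000e-02 1.763136e+02 7.039940e+01 2.327000e-01] 695 floor [5.084000e-01 3.980000e-02 1.757207e+02 6.996600e+01 2.342000e-01] 0.0035
 balls [(np.int32(63), [0.476, 0.013]), (np.int32(64), [0.474, 0.047]), (np.int32(63), [0.459, 0.026]), (np.int32(61), [0.445, 0.006]), (np.int32(60), [0.432, 0.042])]
jar 962 [ 0.569 -0.184  0.077] [ 0.47  -0.282  0.068]
519.7 -232.7 49.7
jar 644 [ 0.569 -0.182  0.076] [ 0.481 -0.27   0.068]
520.1 -231.1 49.6
```

Run:
```python
from h import *
yaw=.083; O=np.array([.556,.2158]); d=np.array([np.cos(yaw),np.sin(yaw)])
q=ori(yaw).as_quat(); P=lambda s,z:[*(O+s*d),z]
move_gripper(.088)
move_ptp(P(.004,.12),q)
print(servo_line(P(.004,.006),q,rate=.1,contact_N=8), current_position())
move_gripper(.03); print("gap",current_finger_gap(),current_grip_force(),current_force())
p=current_position(); p0=p.copy()
a=np.array([*P(.004,0)]); z=p[2]
hit=servo_line(P(.004-.105,z+.001),q,rate=.08,contact_N=15); print(hit,current_position(),current_force())
servo_line(P(.004-.105,z),q,rate=.02)
move_gripper(.088); sleep(.3); print(current_position(),current_clock())
servo_line(P(.004-.105,.13),q,rate=.15)
move_ptp([.60,.2,.28],q); sleep(.2)
from fit import *
c=cap("wrist"); cv2.imwrite("pics/drawn.png",c["image"])
b=big(blue(c)&near(c,O-.1*d,.1)); X,_=cloud(c,b,-.01,.045); R_,_=cloud(c,b,.028,.04)
print("all",rect(X),"rims",rect(R_),np.median(R_[:,2]),current_clock())
```

```text
False [0.56056979 0.21629222 0.0066156 ]
gap 0.056151957627463445 30.00037908554077 [-0.57896226 -0.59328321  1.95624592]
False [0.45618093 0.20758324 0.00721767] [-0.12309176 -0.77607505 -1.11676696]
[0.4553961  0.2074404  0.00616023] 11.875
all [4.54600e-01 2.11400e-01 9.32689e+01 5.87929e+01 8.53000e-02] rims [ 0.4613  0.2098 72.4568 54.4417  0.0862] 0.0323026172418568 13.9417
```

View pics/drawn.png

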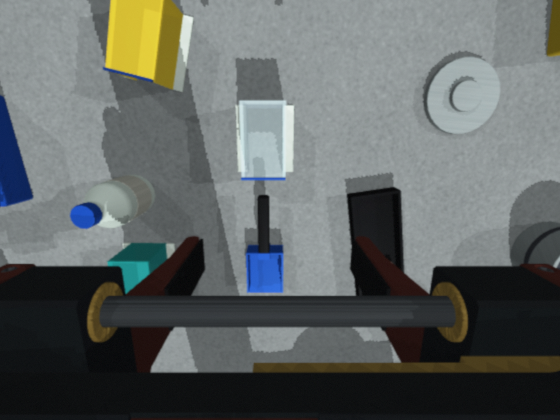

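The scoop now lies free in front of the cover, with its bowl at (265,268), handle at (263,222) and cover mouth at (263,178). Before regripping I check which tipping directions are reachable.

```bash
cat >> h.py <<'E'
F2=Ro.from_quat([0,1,0,0])
def tcp(pt_world,pt_scoop,yaw,pitch,flip,off=np.array([.085,0,.031])):
    """TCP pose so that the scoop-frame point lies at pt_world, scoop held at off"""
    Rs=Ro.from_euler('z',yaw)*Ro.from_euler('y',pitch)
    return np.asarray(pt_world)+Rs.apply(off-np.asarray(pt_scoop)),(Rs*flip).as_quat()
NOSE=np.array([-.0425,0,0])
E
python3 - <<'E'
from h import *
from fit import *
J=np.array([.5199,-.2322])
for fn,fl in (("A",FLIP),("B",F2)):
  for yaw in np.arange(-2.8,3.2,.4):
    r=[]
    for pit in (.25,0,-.4,-.8,-1.):
        n=np.r_[J+.022*np.array([np.cos(yaw),np.sin(yaw)]),.10 ]
        q=inverse_kinematics(*tcp(n,NOSE,yaw,pit,fl)); r.append("-" if q is None else " ".join(f"{a:.1f}" for a in q))
    if r.count("-")<3: print(fn,round(yaw,1)," | ".join(r))
c=cap("wrist"); g=c["image"].max(2)<50
X,_=cloud(c,g&near(c,(.54,.21),.06,.05),.042,.066); print("handle",rect(X),len(X),np.median(X[:,2]))
E
```

```text
A -2.8 - | -0.8 0.3 1.9 -0.0 1.0 -2.7 | -0.5 0.4 1.6 -0.3 1.4 -2.3 | -0.3 0.6 1.4 -0.5 1.8 -2.2 | -0.3 0.8 1.2 -0.6 2.0 -2.2
A -2.4 -1.0 0.4 1.8 0.3 1.0 2.8 | - | -0.5 0.4 1.6 -0.4 1.3 -2.7 | -0.3 0.6 1.5 -0.7 1.6 -2.4 | -0.2 0.7 1.4 -0.7 1.7 -2.4
A -2.0 -0.9 0.5 1.6 0.2 1.1 2.5 | -0.8 0.4 1.6 -0.0 1.1 2.8 | - | -0.2 0.5 1.6 -0.8 1.3 -2.6 | -0.1 0.6 1.6 -0.9 1.5 -2.5
A -1.6 -0.9 0.6 1.4 0.2 1.3 2.3 | -0.7 0.5 1.5 -0.0 1.1 2.4 | -0.5 0.4 1.7 -0.4 0.9 2.9 | - | -
A -1.2 -0.7 0.7 1.2 0.1 1.4 2.0 | -0.7 0.6 1.4 -0.0 1.2 2.1 | -0.5 0.4 1.7 -0.4 0.8 2.5 | - | -
A -0.8 -0.6 0.8 1.1 0.0 1.5 1.7 | -0.6 0.6 1.3 -0.0 1.2 1.8 | -0.5 0.4 1.7 -0.2 0.7 1.9 | - | -0.3 0.3 2.2 4.0 0.5 -2.1
A -0.4 -0.5 0.8 1.1 -0.0 1.5 1.5 | -0.5 0.6 1.3 -0.0 1.2 1.5 | -0.5 0.4 1.7 0.1 0.7 1.4 | - | -0.7 0.3 2.3 2.6 0.5 -1.3
A -0.0 -0.4 0.8 1.1 -0.1 1.5 1.2 | -0.4 0.6 1.3 -0.0 1.2 1.1 | -0.6 0.4 1.7 0.3 0.7 0.8 | -0.8 0.3 2.1 1.3 0.6 -0.2 | -0.9 0.3 2.2 1.7 0.7 -0.8
A 0.4 -0.3 0.7 1.2 -0.2 1.4 0.9 | -0.4 0.6 1.4 -0.0 1.2 0.8 | -0.6 0.4 1.7 0.4 0.9 0.4 | -0.9 0.3 1.9 1.0 0.9 -0.4 | -1.0 0.4 2.0 1.3 1.1 -0.7
A 0.8 -0.2 
[... 2181 characters left out ...]
 | - | -0.6 0.4 1.7 0.4 1.2 2.8 | -0.8 0.5 1.6 0.7 1.5 2.4 | -0.9 0.6 1.6 0.8 1.6 2.3
B 1.6 - | -0.3 0.4 1.8 -0.0 1.0 2.8 | -0.6 0.4 1.6 0.3 1.3 2.4 | -0.8 0.6 1.5 0.5 1.7 2.2 | -0.8 0.7 1.4 0.6 1.9 2.2
B 2.0 -0.2 0.3 2.0 -0.3 0.7 2.8 | -0.4 0.3 1.9 -0.0 1.0 2.4 | -0.6 0.4 1.6 0.2 1.4 2.1 | -0.7 0.6 1.3 0.3 1.9 2.0 | -0.7 0.8 1.2 0.4 2.1 2.0
B 2.4 -0.4 0.2 2.2 -0.2 0.5 2.1 | -0.5 0.2 2.0 -0.0 0.9 1.8 | -0.5 0.4 1.6 0.1 1.5 1.7 | -0.6 0.7 1.3 0.1 2.0 1.7 | -0.6 0.8 1.1 0.1 2.2 1.7
B 2.8 -0.7 0.2 2.2 0.2 0.5 1.1 | -0.6 0.2 2.0 -0.0 0.9 1.3 | -0.5 0.4 1.6 -0.1 1.5 1.4 | -0.5 0.7 1.3 -0.1 2.0 1.4 | -0.5 0.8 1.1 -0.1 2.2 1.4
handle [ 0.5431  0.2162 80.6051 15.0614  0.0949] 601 0.05628172212859855
```

```bash
cat > scoop.py <<'E'
from h import *
TO=np.array([.508,.0380]); TY=.2327
def tw(x,y,z): return np.array([TO[0]+x*np.cos(TY)-y*np.sin(TY),TO[1]+x*np.sin(TY)+y*np.cos(TY),z])
def line(w,s,yaw,pit,rate,cn=None):
    p,q=tcp(w,s,yaw,pit,FLIP); return servo_line(p,q,rate=rate,contact_N=cn)
REAR=np.array([.0425,0,0]); Z0=np.zeros(3)
E
python3 - <<'E'
from scoop import *
yaw=.083; O=np.array([.4509,.2080,0])
p,q=tcp(O,Z0,yaw,0,FLIP)
move_gripper(.05)
move_ptp(p+[0,0,.06],q); print(servo_line(p,q,rate=.1,contact_N=8),current_position()-p)
move_gripper(.005); print("gap",current_finger_gap(),current_grip_force(),current_force())
servo_line(p+[0,0,.10],q,rate=.12); print("lifted",current_force(),current_torque(),current_clock())
p,q=tcp(tw(.033,0,.09),Z0,TY,0,FLIP); move_ptp(p,q)
line(tw(.033,0,.034),Z0,TY,0,.12); sleep(.1); print("above",current_position()-tcp(tw(.033,0,.034),Z0,TY,0,FLIP)[0])
print("hit",line(tw(.033,0,.005),Z0,TY,0,.04,4)); P=current_position(); print("z scoop",P[2]-.031,current_force(),current_clock(),current_finger_gap())
c=cap("scene"); cv2.imwrite("pics/intray.png",cv2.resize(c["image"][140:280,180:400],None,fx=3.4,fy=3.4,interpolation=cv2.INTER_CUBIC))
E
```

```text
False [0.00066184 0.0001261  0.00048532]
gap 0.015672546518226322 29.98052269220352 [ 0.19650588 -0.67710813  1.34097601]
lifted [-0.12343251  0.13015384 -1.41067674] [ 0.03542757 -0.07125609  0.04520771] 17.9167
above [0.00073673 0.00040539 0.00099707]
hit False
z scoop 0.005007403153278321 [ 0.27154036 -0.22132733 -0.92009014] 20.2333 0.01577894997756148
```

View pics/intray.png

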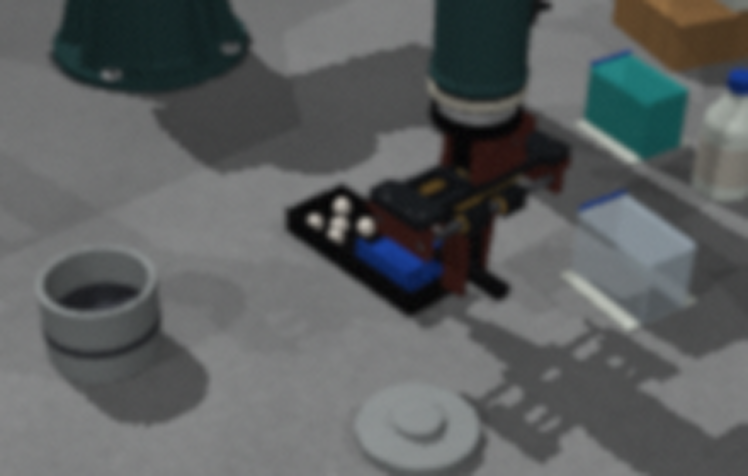

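The bowl (395,262) sits in the tray with all five balls (340,215) ahead of the nose. I push and lift.

```bash
cat > push.py <<'E'
from scoop import *
h=line(tw(-.0415,0,.005),Z0,TY,0,.07,10); P=current_position()
x=((P[:2]-TO)@[np.cos(TY),np.sin(TY)])-.085; print("push hit",h,"origin x",x.round(4),current_force())
x=max(x,-.0415)
line(tw(x+.0425-.001,0,.012),REAR,TY,.20,.03)
line(tw(x+.0425,0,.03),REAR,TY,.30,.06)
line(tw(x+.0425,0,.085),REAR,TY,.30,.1); sleep(.2)
print(current_force(),current_finger_gap(),current_clock())
c=cap("scene"); cv2.imwrite("pics/lift_%d.png"%int(current_clock()),cv2.resize(c["image"][140:280,180:400],None,fx=3.4,fy=3.4,interpolation=cv2.INTER_CUBIC))
E
python3 push.py; ls pics
```

```text
push hit False origin x -0.0412 [ 0.16263294 -0.51353891 -1.28139195]
[ 0.4350264   0.31314346 -1.6712023 ] 0.01566932198947893 23.15
drawn.png
intray.png
lift_23.png
mos.png
scene0.png
top0.png
w_jar.png
w_scoopA.png
w_scoopB.png
w_tray.png
```

View pics/lift_23.png

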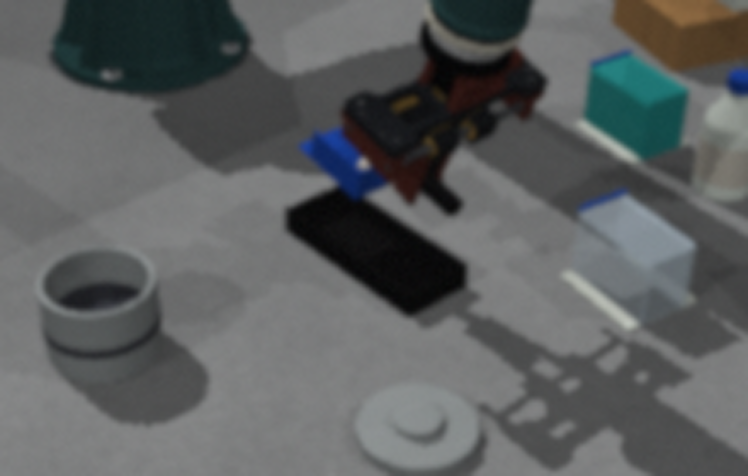

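The tray is empty and a ball shows in the bowl at (365,162), so all five seem to be riding. I carry them to the jar and tip.

Run:
```python
from scoop import *
J=np.array([.5199,-.2322]); Y=1.3; d=np.array([np.cos(Y),np.sin(Y)])
n=lambda s,z: np.r_[J+s*d,z]
P=current_position(); servo_line(P+[0,0,.05],None,rate=.15)
line(n(.05,.17),NOSE,Y,.25,.15); sleep(.1)
line(n(.025,.10),NOSE,Y,.1,.1)
line(n(.025,.086),NOSE,Y,-.15,.06)
line(n(.025,.086),NOSE,Y,-.5,.06); sleep(.2)
line(n(.022,.088),NOSE,Y,-.9,.08); sleep(.5)
print(current_force(),current_finger_gap(),current_clock())
c=cap("scene"); cv2.imwrite("pics/tip.png",cv2.resize(c["image"][140:280,150:370],None,fx=3.4,fy=3.4,interpolation=cv2.INTER_CUBIC))
```

```text
[ 0.47435939  0.80790951 -1.42726509] 0.015860399816091872 28.6417
```

View pics/tip.png

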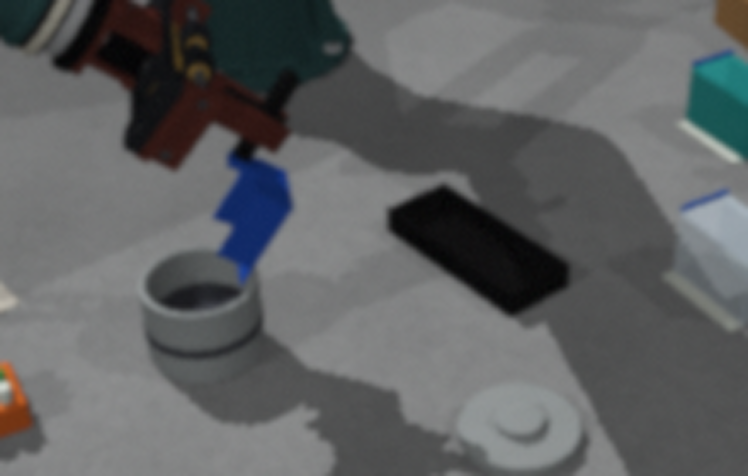

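No balls are on the bench, the bowl (255,215) is tipped and empty, and the jar is upright. I set the scoop back where it lay and then check the jar.

Run:
```python
from scoop import *
J=np.array([.5199,-.2322]); Y=1.3; d=np.array([np.cos(Y),np.sin(Y)])
line(np.r_[J+.05*d,.15],NOSE,Y,-.5,.15)
line(np.r_[J+.08*d,.17],NOSE,Y,0,.15)
O=np.array([.4509,.2080,0]); yaw=.083
p,q=tcp(O+[0,0,.12],Z0,yaw,0,FLIP); servo_line(p,q,rate=.2)
line(O+[0,0,.02],Z0,yaw,0,.12)
print("hit",line(O+[0,0,-.0005],Z0,yaw,0,.03,4),current_position()[2]-.031,current_force())
move_gripper(.05); sleep(.3)
P=current_position(); servo_line(P+[0,0,.10],None,rate=.15)
from fit import *
move_ptp([.60,.2,.28],ori(.083).as_quat()); sleep(.1)
c=cap("wrist"); b=big(blue(c)&near(c,(.45,.208),.1)); X,_=cloud(c,b,.028,.04); F,_=cloud(c,b,-.01,.006); print("rims",rect(X),np.median(X[:,2]),"floor z",np.median(F[:,2]) if len(F) else None)
H,_=cloud(c,(c["image"].max(2)<50)&near(c,(.54,.21),.06,.05),.03,.07); print("handle",rect(H),np.median(H[:,2]))
move_ptp([.52,-.20,.34],ori(0.).as_quat()); sleep(.1)
w=cap("wrist"); cv2.imwrite("pics/final.png",np.hstack([c["image"][120:320,100:400],w["image"][120:320,100:400]])); t=cap("top")
u=w2px(t,[.52,-.232,.03])[0].astype(int); u2=w2px(t,[.51,.04,.02])[0].astype(int)
cr=lambda u:cv2.resize(t["image"][u[1]-50:u[1]+50,u[0]-50:u[0]+50],(300,300),interpolation=cv2.INTER_CUBIC)
cv2.imwrite("pics/final2.png",np.vstack([cv2.imread("pics/final.png"),np.hstack([cr(u),cr(u2)])]))
print(current_clock())
```

```text
hit True 0.006205228060902651 [0.78068802 0.51326608 1.93236893]
rims [ 0.4678  0.2115 74.9466 54.0822  0.0823] 0.03223709848771085 floor z 0.001087371893304212
handle [5.47600e-01 2.17800e-01 7.92611e+01 1.39259e+01 7.43000e-02] 0.0562825351841184
37.3333
```

View pics/final2.png

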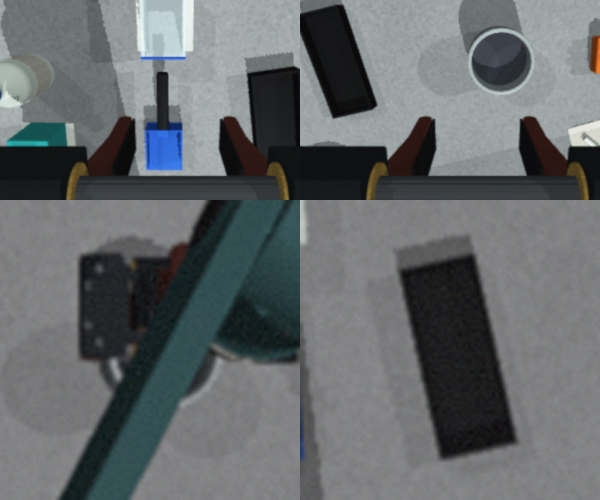

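Upper left: the scoop lies flat, bowl (165,145), handle (163,100), empty. The tray is empty. The jar (500,60) is upright, but its floor is partly hidden, so I look straight down into it.

Run:
```python
from h import *
move_ptp([.43,-.232,.28],ori(0.).as_quat()); sleep(.1)
w=cap("wrist"); u=w2px(w,[.52,-.232,.03])[0].astype(int); print(u)
print([(round(d["conf"],2),np.round(d["xy"]).tolist(),px2w(w,d["xy"])[0].round(3).tolist()) for d in spot_in("wrist","ball1_center")])
a=w["image"][max(0,u[1]-60):u[1]+60,u[0]-80:u[0]+80]
cv2.imwrite("pics/jarin.png",cv2.resize(cv2.convertScaleAbs(a,alpha=1.6),None,fx=4,fy=4,interpolation=cv2.INTER_CUBIC))
from fit import *
X,uv=cloud(w,near(w,(.52,-.232),.035,.02),-.01,.1); print(np.percentile(X[:,2],[5,25,50,75,90,95,99]).round(3)); print(current_clock())
```

```text
[277 118]
[]
[0.036 0.037 0.037 0.038 0.038 0.039 0.039]
38.0583
```

View pics/jarin.png

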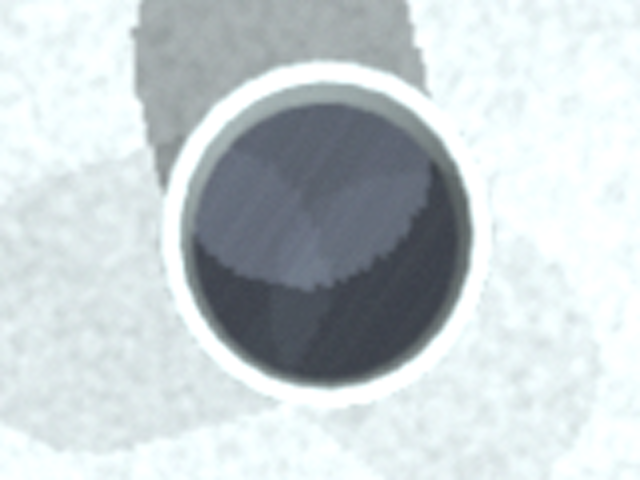

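Run:
```python
from fit import *
move_ptp([.40,.208,.28],ori(0.).as_quat()); sleep(.1)
w=cap("wrist"); O=np.array([.4555,.2095]); 
X,uv=cloud(w,near(w,O,.05,.01),-.01,.1); L=(X[:,:2]-O)@np.array([[np.cos(.083),-np.sin(.083)],[np.sin(.083),np.cos(.083)]])
k=(abs(L[:,1])<.021)&(abs(L[:,0])<.036); print("bowl inner z",np.percentile(X[k,2],[5,50,90,99]).round(4),k.sum())
def whites(c,n,z=.012):
    hsv=cv2.cvtColor(c["image"],cv2.COLOR_BGR2HSV); m=((hsv[...,1]<60)&(hsv[...,2]>150)).astype(np.uint8)
    k,l,s,ce=cv2.connectedComponentsWithStats(m); print(n,[(int(s[i,4]),px2w(c,ce[i],z)[0,:2].round(3).tolist()) for i in range(1,k) if 6<s[i,4]<120])
whites(w,"wrist")
move_ptp([.40,0,.40],ori(0.).as_quat())
for n in ("top","scene","wrist"): c=cap(n); whites(c,n); print([(round(d["conf"],2),np.round(d["xy"]).tolist(),px2w(c,d["xy"])[0].round(3).tolist()) for d in spot_in(n,"ball1_center")])
cv2.imwrite("pics/bowl.png",np.hstack([w["image"][40:340,80:480],c["image"][40:340,80:480]])); print(current_clock())
```

```text
bowl inner z [-0.0003  0.0011  0.0021  0.003 ] 1427
wrist [(19, [0.141, -0.172]), (18, [0.104, -0.171])]
top [(19, [0.795, 0.333]), (18, [0.772, 0.752]), (10, [0.694, 0.75]), (46, [0.642, 0.206]), (7, [0.607, 0.252]), (26, [0.544, 0.447]), (14, [0.542, -0.417]), (15, [0.542, -0.438]), (13, [0.507, -0.48]), (15, [0.508, -0.501])]
[]
scene [(28, [-1.114, 0.529]), (20, [-0.773, 1.248]), (86, [-0.667, 1.322]), (18, [-1.045, 0.134]), (103, [-0.933, 0.061]), (65, [-0.172, 1.169]), (10, [-0.151, 1.01]), (86, [0.072, 0.916]), (90, [0.072, 0.837]), (46, [0.47, 0.511]), (16, [0.571, 0.303]), (86, [0.607, 0.263]), (74, [0.669, 0.184]), (11, [0.805, 0.328]), (14, [0.467, -0.467]), (17, [0.467, -0.487]), (13, [0.504, -0.403]), (9, [0.505, -0.424]), (75, [1.136, 0.283])]
[]
wrist [(8, [0.612, 0.238]), (54, [0.509, -0.492]), (21, [0.045, 0.491]), (16, [0.05, -0.484]), (22, [0.012, -0.484]), (14, [-0.002, 0.491])]
[(0.44, [529.0, 100.0], [0.523, -0.428, 0.027])]
41.075
```

View pics/bowl.png

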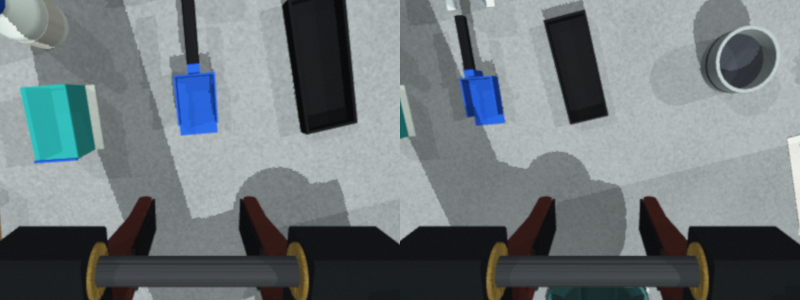

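The bowl (195,100), the tray (320,65) and the bench are all free of balls. The white spots near the rack are its caps. The jar shows the same dark surface 37 mm up as before the pour, which hides balls lying on its floor. Nothing is being touched, so I hand in.

```bash
python3 -c "
from bench import *
print(close_job())"
```

```text
the job is handed in; nothing more can be done
None
```

I handed the job in at about 41 s of 72: the scoop lies flat and released on the bench and all five balls were tipped at the jar, but I could not see them inside it because an opaque dark surface 37 mm up hides its floor; the tray, bowl and visible bench are empty of balls.

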